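Square a frame rail into the glue-up jig

ROBOT

A 6-joint arm with a two-finger parallel gripper is mounted at the origin on the work surface. World frame = base frame: x ahead of the robot, y to its left, z up, the work surface at z = 0. Lengths are in m, angles in rad, forces in N, time in s.
With the tool pointing down it reaches from about 0.375 to 0.925 m from the base axis. Payload 5.7 kg.
Tool frame: the origin (TCP) lies midway between the tips of the shut fingers; the grasp point (between the pads) lies 19 mm behind it (r.hold_point_z is the distance from the TCP to the grasp point, in m); z points along the fingers, y is the line along which they close (so a half turn about z gives the same grasp; the last joint's range is limited). The gripper opens to 85 mm and grips with 20 to 120 N. Pads are 22 mm wide; open, the fingers measure 114 mm over their backs; the gripper's body (76 mm by 85 mm) begins 54 mm behind the grasp point. The pads swing forward as they close: fully open they stand 13 mm farther back than shut.
Start: joints at [1.217, 0.359, 1.51, -0, 1.272, -0.115], TCP at [0.142, 0.583, 0.231] pointing down, gripper open.
Joint ranges: [-2.97, 2.97], [-1.01, 2.36], [0.21, 2.38], [-0.96, 4.11], [0.2, 2.71], [-2.98, 2.98]. Speed limits (rad/s): [2.39, 2.39, 3.14, 3.14, 3.14, 3.14].

INTERFACE

Orientations are given as a rotation vector (axis times angle).
In Python, from rig import r gives the robot as it stands.
- The arm moves only by the tool carry_out, never from a script. Its argument "increments" is one flat list of numbers, 6 for each row, row after row: the shift along the tool's x, y, z normalised to -1 to 1, where 1 is 0.02 m, then the turn, a rotation vector about the tool's x, y, z normalised to -1 to 1, where 1 is 0.08 rad. A call has 1 to 12 rows; each row shifts and turns the commanded pose from where the row before left it, along the tool's axes as they then stand; what a row does not reach is not made up. A row lasts 1/8 s, in which the tool goes at most 62.5 mm and 10.7 degrees, less where a joint would pass 70% of its speed; a pose out of reach is approached as far as the arm can. A call with a number of a shift or a turn outside -1 to 1 is refused whole. A call with a gripper value outside its range is refused whole. "grip" is the closure, from -1 (fully open) to 1 (shut), set as the call begins (left out, the last holds). The fingers move at their own pace and stop on an object; the grip force is fixed at half the most. Time passes only in rows, so rows that do not move let the fingers close. It gives the time, the measured TCP pose, the force, the opening and the grip force at its end, in the units of the state.
- r.state(): the state, without advancing time (a new reading comes with each control period).
- r.get_image(name): name is "side" or "top" or "wrist"; returns a dict with "img" (420x560x3 uint8, red, green, blue), "range_z" (420x560 float32, m along the optical axis (not along the pixel's ray), 0 where there is no reading), "fx", "fy", "cx", "cy" (pixels), "position" and "orientation" of the camera in the world. Camera axes: x right, y down, z forward; pixel columns grow to the right and rows downward; lengths in m; the calibration is good to about 2 mm. A picture is of the moment at which its call begins.
- r.hand_in(): hands the job in; it is judged then, once.
The state is a dict: "time_s": time; "joint_positions": joint angles; "qd": joint speeds; "joint_efforts": joint torques, N m; "tool_pos": TCP position; "tool_rot": TCP orientation; "ft_force": force on the tool from outside, world axes, zero at the start; "torque": the same for the moment, N m; "grip_width": finger opening in m; "grip_force": force on a finger pad.
Only numpy, scipy, OpenCV 4.12 (cv2) and the standard library are available. Lean on these libraries where they do the work, as an engineer would, in place of code of your own. Each camera call takes 0.05 s, during which the arm holds its last target. There are 200 camera calls.

TASK

On the grey glue-up jig, push the light-brown wooden rail away from the robot until its long side lies flat along the aluminium fence, and slide it along the fence until its end butts against the yellow stop (not the blue one). Only push it with the fingers: never lift or tip it. Leave everything else where it is, and finish clear of everything.

Things in the scene. Friction and masses are not known exactly. Their poses are not given: they have to be found in the camera images.
- jig: Fixed grey laminated board, 260 (x) x 460 (y) x 12 mm, lying on the table. Origin: centre of its underside; z up. A straight aluminium fence 440 mm long, 25 mm thick, 26 mm high above the board runs along its far (+x) edge, parallel to the jig's y; the fence's face that looks to the robot is the plane x = +100 mm of the jig. The jig's yaw and place vary; it cannot move during the job.
- yellow_stop: Fixed yellow block, 60 (x) x 24 (y) x 34 mm high, standing on the jig against the fence near one end of it (either end, it varies), its axes parallel to the jig's. Origin: centre of its underside, on the board's top. The rail butts against its 60 mm wide face that looks along y to the jig's middle, 12 mm from the origin.
- blue_stop: The same block in blue, near the other end of the fence. Not the one to use.
- rail: Loose light-brown wooden rail, 60 (x) x 160 (y) x 24 mm high, 0.1 to 0.2 kg, lying flat on the jig between the stops and short of the fence, turned somewhat from it. Two dark dowel ends show in its top. Origin: centre of its underside; y along its length; z up. In place, its +x side lies along the fence.
- glue: Loose white glue bottle with blue cap, 48 mm across, 130 mm high, standing on a corner of the jig nearest to the robot (left or right). Origin: centre of its underside. Leave it.
- offcut: Loose dark wood block, 40 x 50 x 30 mm high, on the other near corner of the jig. Origin: centre of its underside. Leave it.
- red_bin: Loose red bin of sticks, 150 x 110 x 70 mm high, on the table at the right. Origin: centre of its underside. Leave it.
- black_box: Loose black box of sticks, 80 x 150 x 50 mm high, on the table beyond the jig. Origin: centre of its underside. Leave it.
- green_lid: Loose green disc, 70 mm across, 12 mm high, on the table at the right. Origin: centre of its underside. Leave it.
- clamp: Loose bar clamp with red handle lying on the table at the left, about 280 x 90 x 25 mm high. Origin: middle of its bar, on the table. Leave it.
- mallet: Loose wooden mallet lying on the table beyond the jig, about 250 x 90 x 52 mm high. Origin: on the table under the handle, near the head. Leave it.
Not all that is in view belongs to the job. What is shaped like the rail but green or turquoise is not meant.

How it is judged:
At the end, for the whole second after the job is handed in: The rail lies flat on the jig and at rest, its long side within 3 mm of the fence and parallel to it within 0.03 rad, its end within 3 mm of the yellow stop; the bystanders are within 20 mm of where they stood (x of rail in the frame of jig above 0.067 m and angle between the y axis of rail and the y axis of jig, either way round below 0.03 rad and y of rail in the frame of yellow_stop between -0.095 and 0.095 m and y of rail in the frame of jig between -0.13 and 0.13 m and z of rail in the frame of jig below 0.015 m and angle between rail's own z axis and vertical below 0.05 rad and linear speed of rail below 0.01 m/s and distance of each of glue, offcut, red_bin, black_box, green_lid, clamp, mallet from where it was at the start of the episode below 0.02 m); the robot touches nothing.
It fails at once if the rail is lifted more than 8 mm off the jig (z of rail in the frame of jig above 0.02 m).
It fails at once if the rail is tipped (angle between rail's own z axis and vertical above 0.2 rad).
It fails at once if one of the other things on the jig or table is moved by more than 20 mm (distance of any of glue, offcut, red_bin, black_box, green_lid, clamp, mallet from where it was at the start of the episode above 0.02 m).
It also fails if it takes over 51 s, if anything falls off the work surface, if the arm or the gripper's body presses on something with over 40 N, if the wrist force passes 120 N, or if a joint passes its speed limit or range.

## Working session

There is one attempt and no reset: what is moved stays moved. The work goes in short steps, Python scripts to look and compute and a tool call to move; the robot and the scene stay as the last step left them, time stands still between calls to the robot, and variables do not carry over. Pictures are saved under pics/ and viewed, at most 10 in all, crops included, and the job is handed in when it is done.

Besides the shell and the picture viewer there is one more tool, called after "Emit:" as name(argument=value, ...) on one line, values as JSON. carry_out: Moves the arm, as the interface text tells. Scaled input: -1 to 1 covers 0.02 m each way for a shift and 0.08 rad each way for a turn. Its arguments: {"type":"object","properties":{"increments":{"type":"array","items":{"type":"number"}},"grip":{"type":"number"}},"required":["increments"]}

```bash
mkdir -p pics; cat > h.py <<'E'
import numpy as np, cv2, json
from scipy.spatial.transform import Rotation as R
from rig import r
def cam(n):
    d=r.get_image(n); o=np.array(d["orientation"],float)
    d["R"]=o if o.shape==(3,3) else (R.from_rotvec(o).as_matrix() if o.size==3 else R.from_quat(o).as_matrix())
    return d
def ray(d,u,v,z):
    k=d["R"]@np.array([(u-d["cx"])/d["fx"],(v-d["cy"])/d["fy"],1.]); p=np.array(d["position"])
    return p+k*(z-p[2])/k[2]
def cloud(d):
    v,u=np.mgrid[:420,:560]; Z=d["range_z"]
    c=np.stack([(u-d["cx"])/d["fx"]*Z,(v-d["cy"])/d["fy"]*Z,Z],-1)
    return c@d["R"].T+np.array(d["position"])
def save(d,n): cv2.imwrite("pics/"+n,cv2.cvtColor(d["img"],cv2.COLOR_RGB2BGR))
E
python3 - <<'E'
from h import *
for n in("top","side"):
    d=cam(n);save(d,n+"0.png");print(n,d["position"],d["orientation"],d["fx"],d["cx"],d["cy"])
print(r.state())
E
```

```text
top [ 0.28900318 -0.02089279  1.35138184] [-2.16028363  2.11429531 -0.17057887] 403.3467286997727 272.91573381385956 208.7559455634448
side [ 0.16209744 -1.03298534  0.76181086] [-2.13015529  0.34977235 -0.16587655] 501.3446985722475 283.860931316168 208.32458086538782
{'time_s': 0.1, 'joint_positions': array([ 1.21690510e+00,  3.59420885e-01,  1.51134980e+00,  8.14978452e-06,
        1.27249153e+00, -1.15106250e-01]), 'qd': array([ 2.55088393e-04, -8.96930186e-06, -4.19903520e-03,  2.08126770e-03,
       -4.34977412e-04,  5.89222482e-04]), 'joint_efforts': array([ 9.32909861e-04, -5.28639793e+01, -2.79352427e+01, -1.93512919e-04,
        4.96791603e-03, -1.37530154e-05]), 'tool_pos': array([0.14170444, 0.5823858 , 0.2305351 ]), 'tool_rot': array([-3.74148612e-01, -3.11883405e+00,  2.54759617e-03]), 'ft_force': array([-0.21630726,  0.16449341,  0.18339327]), 'torque': array([-0.02315842, -0.0016741 ,  0.0395354 ]), 'grip_force': 0.0, 'grip_width': 0.08540773816207928}
```

View pics/top0.png

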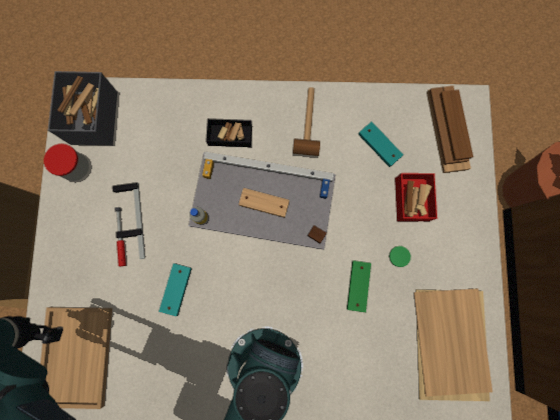

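View pics/side0.png

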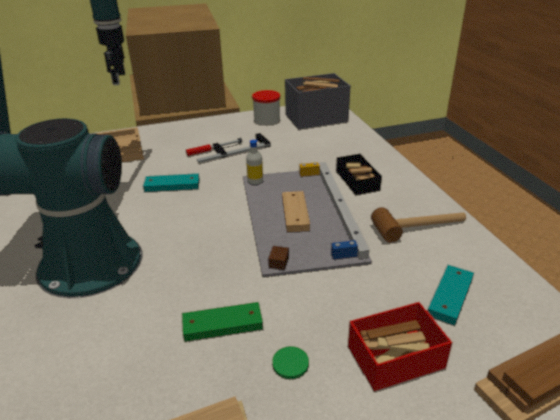

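The top view shows the rail at (264,203), the yellow stop at (208,168), the blue stop at (325,187), the glue at (198,215) and the offcut at (317,234). These could be mistaken for the rail: green bar (359,286), turquoise bars (175,289) and (381,144), brown boards (450,128), and the sticks in the boxes (230,132) and (417,198). I choose the light-brown rail on the jig, with two dowels. Next come a close crop and the measurements.

```bash
cat >> h.py <<'E'
def blob(d,lo,hi,box):
    u0,v0,u1,v1=box; hsv=cv2.cvtColor(d["img"],cv2.COLOR_RGB2HSV)
    m=np.zeros((420,560),np.uint8); m[v0:v1,u0:u1]=cv2.inRange(hsv,lo,hi)[v0:v1,u0:u1]
    m=cv2.morphologyEx(m,cv2.MORPH_CLOSE,np.ones((5,5)))
    c=max(cv2.findContours(m,0,cv2.CHAIN_APPROX_NONE)[0],key=cv2.contourArea)
    return c[:,0].astype(float)
def rect(d,c,z):
    p=np.array([ray(d,u,v,z)[:2] for u,v in c])
    (x,y),s,a=cv2.minAreaRect((p*1000).astype(np.float32)); b=cv2.boxPoints(((x,y),s,a))
    return np.array([x,y])/1000,np.array(s),b/1000
E
python3 - <<'E'
from h import *
d=cam("top")
cv2.imwrite("pics/crop.png",cv2.resize(cv2.cvtColor(d["img"][140:260,180:345],cv2.COLOR_RGB2BGR),None,fx=4,fy=4,interpolation=cv2.INTER_CUBIC))
P=cloud(d)
for n,lo,hi,box,z in [("rail",(8,60,120),(25,200,255),(230,180,295,225),.036),("yel",(18,150,90),(35,255,255),(198,155,220,182),.046),("blue",(100,130,40),(130,255,255),(312,172,336,204),.046),
  ("jig",(110,0,70),(179,60,175),(185,150,340,252),.012)]:
    c=blob(d,lo,hi,box); q=rect(d,c,z); i=c.mean(0).astype(int)
    print(n,i,q[0].round(4),q[1].round(1),q[2].round(3).tolist(),"depth z",P[i[1],i[0]].round(3))
# fence by depth: top z~.038
H=P[...,2]
for u in (230,260,290,310):
    print(u,[(v,int(1000*H[v,u]),round(float(P[v,u,0]),3)) for v in range(150,186,2)])
print(d["img"][200,230],d["img"][225,280])
E
```

```text
rail [263 201] [0.5248 0.0138] [161.2  59.5] [[0.47699999809265137, -0.05700000002980232], [0.5339999794960022, -0.07199999690055847], [0.5730000138282776, 0.08500000089406967], [0.5149999856948853, 0.0989999994635582]] depth z [0.527 0.016 0.036]
yel [207 167] [0.6334 0.2043] [23.1 57.2] [[0.6029999852180481, 0.19699999690055847], [0.6600000262260437, 0.1889999955892563], [0.6629999876022339, 0.210999995470047], [0.6069999933242798, 0.2199999988079071]] depth z [0.635 0.204 0.052]
blue [324 188] [ 0.5719 -0.1858] [22.3 61.2] [[0.5400000214576721, -0.19200000166893005], [0.6000000238418579, -0.20200000703334808], [0.6039999723434448, -0.18000000715255737], [0.5429999828338623, -0.17000000178813934]] depth z [ 0.573 -0.184  0.049]
jig [238 227] [0.4382 0.099 ] [23.7 32.2] [[0.4180000126361847, 0.0989999994635582], [0.4440000057220459, 0.07999999821186066], [0.4580000042915344, 0.0989999994635582], [0.43299999833106995, 0.11800000071525574]] depth z [0.442 0.098 0.01 ]
230 [(150, -1, 0.712), (152, 1, 0.703), (154, 0, 0.697), (156, 38, 0.678), (158, 36, 0.672), (160, 36, 0.665), (162, 4
[... 499 characters left out ...]
13, 0.596), (184, 15, 0.589)]
290 [(150, -1, 0.716), (152, 0, 0.709), (154, 2, 0.701), (156, 0, 0.694), (158, -2, 0.688), (160, 4, 0.678), (162, 1, 0.672), (164, -1, 0.666), (166, 36, 0.648), (168, 41, 0.64), (170, 41, 0.633), (172, 38, 0.627), (174, 17, 0.625), (176, 9, 0.62), (178, 10, 0.613), (180, 13, 0.605), (182, 7, 0.6), (184, 16, 0.591)]
310 [(150, 45, 0.703), (152, 40, 0.697), (154, 28, 0.694), (156, -3, 0.696), (158, 1, 0.688), (160, -3, 0.682), (162, -2, 0.675), (164, -3, 0.668), (166, 0, 0.66), (168, 0, 0.653), (170, 36, 0.636), (172, 45, 0.627), (174, 41, 0.621), (176, 38, 0.615), (178, 17, 0.613), (180, 11, 0.608), (182, 10, 0.601), (184, 12, 0.593)]
[120 114 112] [124 119 117]
```

View pics/crop.png

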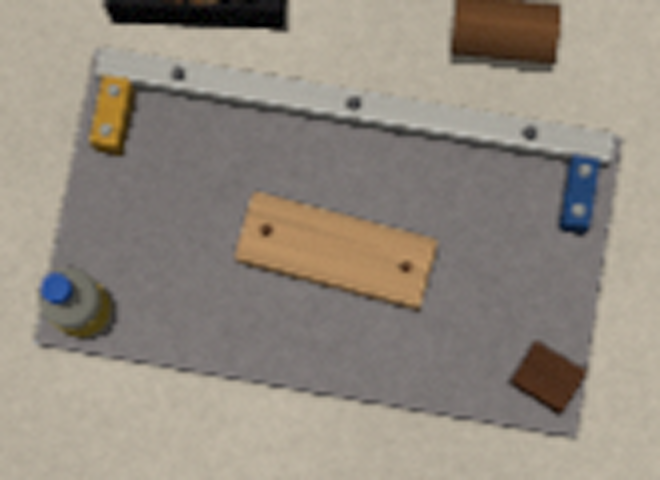

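The crop confirms the rail: light brown, two dowels, centre near (264,203) in the full view. Size (161x60 mm) and depth (z 0.036) fit the description. The jig's yaw is about -0.156 and the rail needs +78 mm in jig X and +113 mm in jig Y. I'll push it to the fence first with both fingers open, the tool y axis along the jig y.

Emit:
carry_out(increments=[-1,-1,0,0,0,-1,-1,-1,0,0,0,0,-1,-1,0,0,0,0,-1,-1,0,0,0,0,-1,-1,0,0,0,0,-1,-1,0,0,0,0,-1,-1,0,0,0,0,-1,-1,0,0,0,0,-1,-1,0,0,0,0,-1,-1,0,0,0,0,-1,-1,0,0,0,0,-1,-1,0,0,0,0], grip=-1)

```text
time_s: 1.65
tool_pos: [0.3394, 0.3058, 0.2311]
tool_rot: [-0.249, -3.131, 0.0]
ft_force: [0.7, 0.0, 0.5]
grip_width: 0.085
grip_force: 0.0
```

```bash
cat >> h.py <<'E'
A=.156; XJ=np.array([np.cos(A),-np.sin(A)]); YJ=np.array([np.sin(A),np.cos(A)])
def J(p): return np.array([p[:2]@XJ,p[:2]@YJ])
def tool():
    s=r.state(); t=R.from_rotvec(s["tool_rot"]).as_matrix()
    print("t",round(s["time_s"],2),"jig XY",J(s["tool_pos"]).round(4),"z",s["tool_pos"][2].round(4),"a_y",np.arctan2(t[0,1],t[1,1]).round(4),"F",s["ft_force"].round(1),"w",round(s["grip_width"],4))
E
python3 -c "from h import *;tool()"
```

```text
t 1.65 jig XY [0.2877 0.3549] z 0.2311 a_y 0.1588 F [0.7 0.  0.5] w 0.085
```

Emit:
carry_out(increments=[-0.7,-1,0,0,0,0,-0.7,-1,0,0,0,0,-0.7,-1,0,0,0,0,-0.7,-1,0,0,0,0,-0.7,-1,0,0,0,0,-0.7,-1,0,0,0,0,-0.7,-1,0,0,0,0,-0.7,-1,0,0,0,0,-0.7,-1,0,0,0,0,-0.7,-1,0,0,0,0,-0.4,-1,0,0,0,0,-0.1,-1,0,0,0,0])

```text
time_s: 3.15
tool_pos: [0.4495, 0.0453, 0.2312]
tool_rot: [-0.25, -3.132, 0.0]
ft_force: [0.7, -0.9, -0.6]
grip_width: 0.0857
grip_force: 0.0
```

Emit:
carry_out(increments=[0,-0.8,0,0,0,0,0,0,1,0,0,0,0,0,1,0,0,0,0,0,1,0,0,0,0,0,1,0,0,0,0,0,1,0,0,0,0,0,1,0,0,0,0,0,1,0,0,0,0,0,1,0,0,0,0,0,0.5,0,0,0,0,0,0,0,0,0])

```text
time_s: 4.53
tool_pos: [0.4462, 0.0303, 0.0609]
tool_rot: [-0.249, -3.13, 0.0]
ft_force: [-0.2, 0.4, 0.3]
grip_width: 0.0854
grip_force: 0.0
```

```bash
python3 - <<'E'
from h import *
tool(); d=cam("wrist"); save(d,"w1.png"); print(d["position"])
d=cam("side"); cv2.imwrite("pics/s1.png",cv2.resize(cv2.cvtColor(d["img"][130:290,200:400],cv2.COLOR_RGB2BGR),None,fx=3,fy=3))
E
```

```text
t 4.53 jig XY [0.436  0.0992] z 0.0609 a_y 0.1588 F [-0.2  0.4  0.3] w 0.0854
[0.37393032 0.04062985 0.2035074 ]
```

View pics/s1.png

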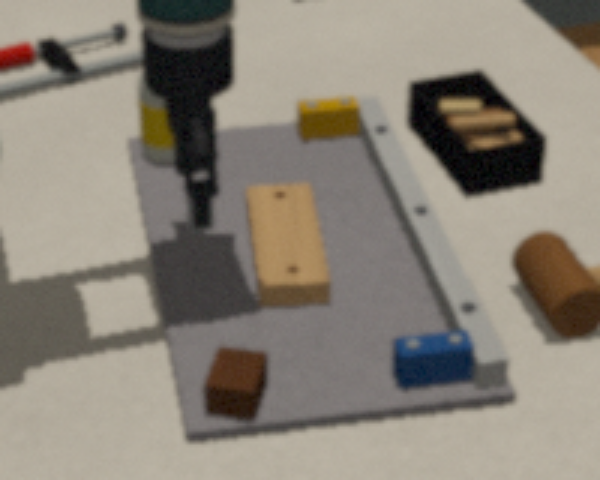

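The side crop shows the open fingers over the board on the robot side of the rail, clear of it, at about (200,200) in the crop. Next I lower and push.

Emit:
carry_out(increments=[0,0,1,0,0,0,0,0,1,0,0,0,0,0,0.6,0,0,0,0,0,0,0,0,0])

```text
time_s: 5.12
tool_pos: [0.4465, 0.0303, 0.0091]
tool_rot: [-0.249, -3.131, 0.0]
ft_force: [-0.4, 0.9, 0.2]
grip_width: 0.0856
grip_force: 0.0
```

Emit:
carry_out(increments=[-0.5,0,0,0,0,0,-0.5,0,0,0,0,0,-0.5,0,0,0,0,0,-0.5,0,0,0,0,0,-0.5,0,0,0,0,0,-0.5,0,0,0,0,0,-0.5,0,0,0,0,0,-0.5,0,0,0,0,0,-0.5,0,0,0,0,0,-0.5,0,0,0,0,0,0,0,0,0,0,0])

```text
time_s: 6.5
tool_pos: [0.547, 0.0142, 0.0095]
tool_rot: [0.249, 3.13, -0.0]
ft_force: [-0.2, 0.3, 0.3]
grip_width: 0.0854
grip_force: 0.0
```

```bash
cat >> h.py <<'E'
def rail(d):
    c=blob(d,(8,60,120),(25,200,255),(200,155,310,225)); q=rect(d,c,.036); b=q[2]
    e=max([b[1]-b[0],b[2]-b[1]],key=np.linalg.norm); e=e*np.sign(e[1])
    print("rail jig XY",J(q[0]).round(4),"size",q[1].round(1),"a",np.arctan2(*e).round(3))
E
python3 - <<'E'
from h import *
tool(); d=cam("top"); save(d,"t2.png"); rail(d)
E
```

```text
t 6.5 jig XY [0.5382 0.099 ] z 0.0095 a_y 0.159 F [-0.2  0.3  0.3] w 0.0854
rail jig XY [0.598  0.3036] size [26.4 61.2] a -1.406
```

Emit:
carry_out(increments=[-0.25,0,0,0,0,0,-0.25,0,0,0,0,0,-0.2,0,0,0,0,0,0,0,0,0,0,0])

```text
time_s: 7.05
tool_pos: [0.5599, 0.0121, 0.0094]
tool_rot: [0.249, 3.131, -0.0]
ft_force: [0.4, 0.1, 0.1]
grip_width: 0.0854
grip_force: 0.0
```

```bash
python3 - <<'E'
from h import *
tool(); d=cam("side"); cv2.imwrite("pics/s2.png",cv2.resize(cv2.cvtColor(d["img"][130:290,200:400],cv2.COLOR_RGB2BGR),None,fx=3,fy=3))
E
```

```text
t 7.05 jig XY [0.5512 0.099 ] z 0.0094 a_y 0.1588 F [0.4 0.1 0.1] w 0.0854
```

View pics/s2.png

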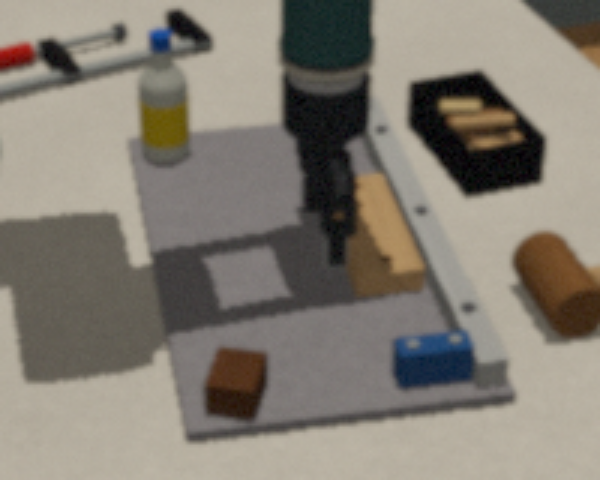

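The rail is square to the fingers and nearly at the fence, with a small gap left near (400,250) in the crop. I'll creep on until the force rises.

Emit:
carry_out(increments=[-0.15,0,0,0,0,0,-0.15,0,0,0,0,0])

```text
time_s: 7.35
tool_pos: [0.5645, 0.0114, 0.0093]
tool_rot: [-0.249, -3.13, 0.0]
ft_force: [-1.8, -0.2, 1.6]
grip_width: 0.0855
grip_force: 1.0
```

Emit:
carry_out(increments=[-0.1,0,0,0,0,0,-0.1,0,0,0,0,0])

```text
time_s: 7.6
tool_pos: [0.5647, 0.0113, 0.0088]
tool_rot: [-0.247, -3.124, -0.0]
ft_force: [-11.3, 1.5, 7.6]
grip_width: 0.0855
grip_force: 5.8
```

Emit:
carry_out(increments=[-0.1,0,0,0,0,0,0,0,0,0,0,0])

```text
time_s: 7.85
tool_pos: [0.5648, 0.0112, 0.0085]
tool_rot: [-0.246, -3.12, -0.0]
ft_force: [-13.5, 2.4, 10.9]
grip_width: 0.0856
grip_force: 6.7
```

Emit:
carry_out(increments=[1,0,0,0,0,0,0.5,0,0,0,0,0,0,0,-1,0,0,0,0,-0.2,-1,0,0,0,0,-1,-1,0,0,0,0,-1,0,0,0,0,-0.5,-1,0,0,0,0,-1,-1,0,0,0,0,-1,-1,0,0,0,0,-0.5,-1,0,0,0,0,0,0,0,0,0,0], grip=1)

```text
time_s: 9.22
tool_pos: [0.5818, -0.1187, 0.0691]
tool_rot: [0.252, 3.131, -0.001]
ft_force: [0.1, 0.8, -0.0]
grip_width: 0.0002
grip_force: 0.0
```

```bash
python3 - <<'E'
from h import *
tool(); d=cam("wrist"); save(d,"w3.png")
m=cv2.inRange(cv2.cvtColor(d["img"],cv2.COLOR_RGB2HSV),(8,60,120),(25,200,255))
c=max(cv2.findContours(m,0,cv2.CHAIN_APPROX_NONE)[0],key=cv2.contourArea)[:,0]
q=rect(d,c,.036); print(c.min(0),c.max(0),q[1],[J(p).round(4) for p in q[2]])
E
```

```text
t 9.22 jig XY [ 0.5932 -0.0269] z 0.0691 a_y 0.1607 F [ 0.1  0.8 -0. ] w 0.0002
[348 198] [559 287] [139.08746338  59.95014572] [array([0.5657, 0.015 ]), array([0.6257, 0.0155]), array([0.6247, 0.1546]), array([0.5647, 0.1541])]
```

View pics/w3.png

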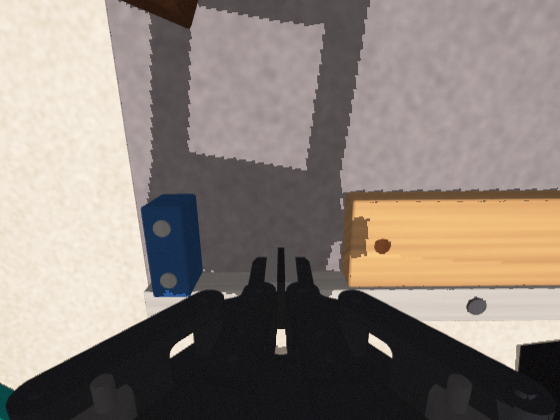

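The wrist view shows the rail flush along the fence with its near end at column 345. The shut fingers stand between it and the blue stop at column 280. Next I lower and push along +y.

Emit:
carry_out(increments=[0,0,1,0,0,0,0,0,1,0,0,0,0,0,0.45,0,0,0,0,0,0,0,0,0,0,0.5,0,0,0,0,0,0.5,0,0,0,0])

```text
time_s: 10.02
tool_pos: [0.5849, -0.0965, 0.0211]
tool_rot: [0.249, 3.13, -0.0]
ft_force: [0.7, 0.6, 0.2]
grip_width: -0.0
grip_force: 0.0
```

Emit:
carry_out(increments=[0,0.5,0,0,0,0,0,0.5,0,0,0,0,0,0.5,0,0,0,0,0,0.5,0,0,0,0,0,0.5,0,0,0,0,0,0.5,0,0,0,0,0,0.5,0,0,0,0,0,0.5,0,0,0,0,0,0.5,0,0,0,0,0,0.5,0,0,0,0,0,0.3,0,0,0,0,0,0,0,0,0,0])

```text
time_s: 11.52
tool_pos: [0.6011, 0.0084, 0.0202]
tool_rot: [0.249, 3.132, 0.001]
ft_force: [-0.2, -0.0, 0.5]
grip_width: 0.0001
grip_force: 0.0
```

```bash
cat >> h.py <<'E'
def wr():
    tool(); d=cam("wrist"); m=cv2.inRange(cv2.cvtColor(d["img"],cv2.COLOR_RGB2HSV),(8,60,120),(25,200,255))
    c=max(cv2.findContours(m,0,cv2.CHAIN_APPROX_NONE)[0],key=cv2.contourArea)[:,0]
    q=rect(d,c,.036); print(c.min(0),c.max(0),q[1],[J(p).round(4) for p in q[2]]); return d
E
python3 - <<'E'
from h import *
wr()
E
```

```text
t 11.53 jig XY [0.5925 0.1017] z 0.0202 a_y 0.1586 F [-0.2 -0.   0.5] w 0.0001
[311 223] [559 338] [125.85391235  61.1419754 ] [array([0.5632, 0.1143]), array([0.6243, 0.1143]), array([0.6243, 0.2401]), array([0.5632, 0.2401])]
```

Rail end is at Y=0.114 and the target is about 0.128, so 14 mm remain.

Emit:
carry_out(increments=[0,0.25,0,0,0,0,0,0.2,0,0,0,0,0,0.1,0,0,0,0])

```text
time_s: 11.95
tool_pos: [0.6028, 0.0187, 0.0202]
tool_rot: [-0.249, -3.132, 0.0]
ft_force: [0.9, -0.0, -0.1]
grip_width: -0.0003
grip_force: 0.3
```

Emit:
carry_out(increments=[0,0.1,0,0,0,0,0,0.1,0,0,0,0])

```text
time_s: 12.2
tool_pos: [0.6034, 0.0224, 0.0203]
tool_rot: [-0.249, -3.132, 0.0]
ft_force: [-0.5, -4.9, -1.0]
grip_width: -0.0002
grip_force: 3.2
```

Emit:
carry_out(increments=[0,0.1,0,0,0,0,0,0,0,0,0,0])

```text
time_s: 12.45
tool_pos: [0.6033, 0.0225, 0.0203]
tool_rot: [-0.247, -3.131, 0.005]
ft_force: [-2.0, -9.0, 0.1]
grip_width: 0.0002
grip_force: 4.6
```

```bash
python3 -c "
from h import *
wr()"
```

```text
t 12.45 jig XY [0.5925 0.1159] z 0.0203 a_y 0.1577 F [-2.  -9.   0.1] w 0.0002
[310 223] [559 338] [125.92954254  61.07083893] [array([0.5633, 0.1279]), array([0.6244, 0.1282]), array([0.6239, 0.2541]), array([0.5629, 0.2539])]
```

The force rose at the expected position. I'll back off, rise, move towards the robot and look.

Emit:
carry_out(increments=[0,-1,0,0,0,0,0,-0.8,0,0,0,0,0,0,-1,0,0,0,0,0,-1,0,0,0,0,0,-1,0,0,0,0,0,-1,0,0,0,0,0,-1,0,0,0,0,0,-1,0,0,0,0,0,-1,0,0,0,0,0,-1,0,0,0,0,0,-1,0,0,0,0,0,-1,0,0,0])

```text
time_s: 14.0
tool_pos: [0.5977, -0.012, 0.2209]
tool_rot: [-0.25, -3.131, -0.0]
ft_force: [0.6, 0.6, -0.2]
grip_width: -0.0
grip_force: 0.0
```

Emit:
carry_out(increments=[1,0,0,0,0,0,1,0,0,0,0,0,1,0,0,0,0,0,1,0,0,0,0,0,1,0,0,0,0,0,1,0,0,0,0,0,0,0,0,0,0,0])

```text
time_s: 14.88
tool_pos: [0.4781, 0.0075, 0.2203]
tool_rot: [-0.25, -3.131, -0.0]
ft_force: [0.6, -0.2, 0.4]
grip_width: -0.0
grip_force: 0.0
```

```bash
python3 - <<'E'
from h import *
tool(); d=cam("top"); rail(d)
for n,lo,hi,b,z in [("yel",(18,150,90),(35,255,255),(198,155,220,182),.046)]:
    q=rect(d,blob(d,lo,hi,b),z); print(n,J(q[0]),q[1])
t=cv2.resize(cv2.cvtColor(d["img"][140:260,180:345],cv2.COLOR_RGB2BGR),None,fx=3,fy=3)
w=cam("wrist"); w=cv2.resize(cv2.cvtColor(w["img"],cv2.COLOR_RGB2BGR),(300,225)); w=cv2.copyMakeBorder(w,0,135,0,0,0)
cv2.imwrite("pics/f.png",np.hstack([t,w]))
E
```

```text
t 14.88 jig XY [0.4711 0.0817] z 0.2203 a_y 0.1594 F [ 0.6 -0.2  0.4] w -0.0
rail jig XY [0.5975 0.2795] size [75.  61.4] a 0.18
yel [0.59363216 0.30030747] [23.61912155 57.38239288]
```

View pics/f.png

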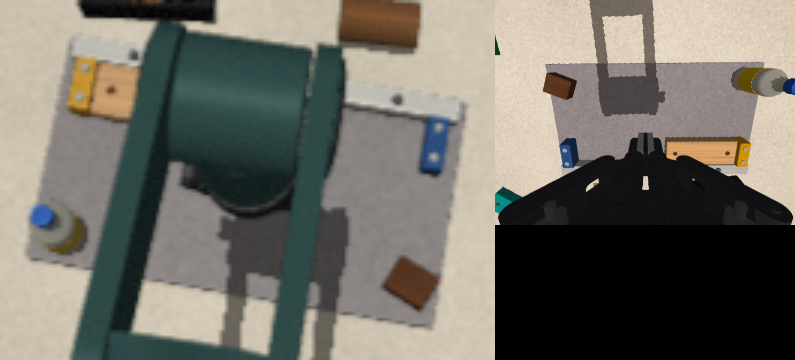

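The rail is against the yellow stop and the fence, seen at (110,90) on the left and (705,152) in the wrist view. I'll check the gaps numerically in the wrist image.

```bash
python3 - <<'E'
from h import *
d=cam("wrist"); hsv=cv2.cvtColor(d["img"],cv2.COLOR_RGB2HSV)
for n,lo,hi,z in[("rail",(8,60,120),(17,200,255),.036),("yel",(19,190,90),(35,255,255),.046)]:
    c=blob(d,lo,hi,(300,230,500,330)); q=rect(d,c,z); print(n,J(q[0]).round(4),q[1].round(1),[J(p).round(4).tolist() for p in q[2]])
cv2.imwrite("pics/g.png",cv2.resize(cv2.cvtColor(d["img"][240:330,310:490],cv2.COLOR_RGB2BGR),None,fx=4,fy=4,interpolation=cv2.INTER_CUBIC))
E
```

```text
rail [0.5942 0.2071] [159.   59.4] [[0.5644, 0.1276], [0.6239, 0.1275], [0.624, 0.2865], [0.5646, 0.2866]]
yel [0.5856 0.2949] [34.6 75.3] [[0.551, 0.272], [0.6255, 0.2835], [0.6202, 0.3177], [0.5457, 0.3062]]
```

View pics/g.png

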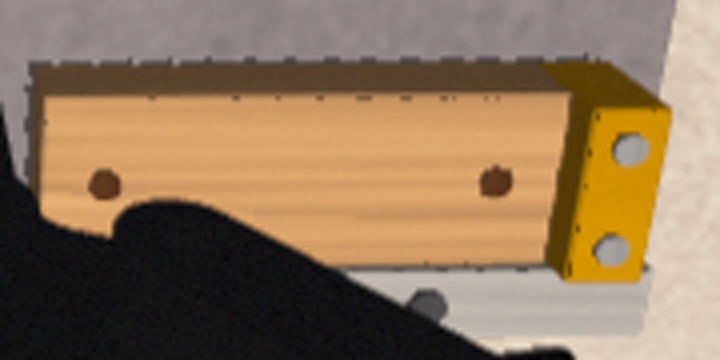

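The rail lies flush along the fence (bottom edge, rows 265-270) and butts the yellow stop (column 560). Its measured pose matches the target to about 1 mm, so I'm handing in.

```bash
python3 -c "
from rig import r
print(r.hand_in())"
```

```text
the job is handed in; nothing more can be done
None
```

The rail lies flush along the fence and butts the yellow stop, within about 1 mm of its target by my last camera measurement. The arm ended clear of everything, and the job is handed in; no verdict came back.

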